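Load the chair pallet on the mill's kinematic base

ROBOT

A 6-joint arm with a two-finger parallel gripper is mounted at the origin on the work surface. World frame = base frame: x ahead of the robot, y to its left, z up, the work surface at z = 0. Lengths are in mm, angles in rad, forces in N, time in s.
With the tool pointing down it reaches from about 275 to 875 mm from the base axis. Payload 12.5 kg.
Tool frame: the origin (TCP) lies on the centre line of the jaws, within the pads' length; the fingertips stand 19 mm ahead of it and the grasp point (between the pads) is the TCP; z points along the fingers, y is the line along which they close (so a half turn about z gives the same grasp; the last joint's range is limited). The gripper opens to 85 mm and grips with 20 to 120 N. Pads are 22 mm wide; open, the fingers measure 114 mm over their backs; the gripper's body (76 mm by 85 mm) begins 54 mm behind the grasp point. The pads swing forward as they close: fully open they stand 13 mm farther back than shut.
Start: joints at [1.132, 0.351, 1.652, -0, 1.139, -0.085], TCP at [190.524, 515.931, 250.29] pointing down, gripper open.
Joint ranges: [-2.75, 2.75], [-0.79, 2.1], [0.01, 2.65], [-1.57, 4.71], [0.07, 3.14], [-2.87, 2.87]. Speed limits (rad/s): [2.22, 2.22, 2.79, 3.14, 3.14, 3.14].

INTERFACE

Orientations are given as a unit quaternion [w, x, y, z].
In Python, from workcell import arm, capture, camera_model gives the robot as it stands.
- The arm moves only by the tool play_rows, never from a script. Its argument "moves" is a list of rows, each an object of numbers: "jaw": the opening, from 0 (shut) to 1 (fully open); "x", "y", "z": the shift along the tool's x, y, z in normalised numbers (1 is 100 cm); "yaw": the turn about the tool's z in shares of 4 rad (1.0 is 4 rad). In form: [{"jaw": .., "x": .., "y": .., "z": .., "yaw": ..}, ...]. A call has exactly 10 rows; each row is the pose to reach, as a shift and turn from the pose commanded when the call began, along the tool's axes at that moment; what a row does not reach only later rows make up. A row lasts 1/12 s, in which the tool goes at most 41.7 mm and 7.16 degrees, less where a joint would pass 70% of its speed; a pose out of reach is approached as far as the arm can. No shift or turn number may pass 1 either way. A call with a gripper value outside its range is refused whole. The fingers move at their own pace and stop on an object; the grip force is fixed at half the most. Time passes only in rows, so rows that repeat a pose let the fingers close, or fill a call up. It gives the time, the measured TCP pose, the force, the opening and the grip force at its end, in the units of the state.
- arm.get_obs(): the state, without advancing time (a new reading comes with each control period).
- capture(name): name is "scene" or "top"; returns (picture, depth): 420x560x3 uint8, blue, green, red; 420x560 float32, mm along the optical axis (not along the pixel's ray), 0 where there is no reading.
- camera_model(name): a dict with "vertical_fov" (degrees; the focal length in pixels is half the picture's height over the tangent of half this angle, whatever the lens; pixels are square), "cx", "cy" (the principal point, pixels), "k1" (the pictures are not rectified: a ray, as slopes to the right and down, at radius r is drawn at 1 + k1 r^2 times it, then the intrinsics apply), "xyz" and "attitude" of the camera in the world. Camera axes: x right, y down, z forward; pixel columns grow to the right and rows downward; lengths in mm; the calibration is good to about 2 mm. A picture is of the moment at which its call begins. camera_model takes no time and is no camera call.
- arm.hand_in(): hands the job in; it is judged then, once.
The state is a dict: "time_s": time; "qpos": joint angles; "joint_vel": joint speeds; "joint_torque": joint torques, N m; "position": TCP position; "orientation": TCP orientation; "force": force on the tool from outside, world axes, zero at the start; "moment": the same for the moment, N m; "gripper_width": finger opening in mm; "grip_force": force on a finger pad.
Only numpy, scipy, OpenCV 4.12 (cv2) and the standard library are available. Lean on these libraries where they do the work, as an engineer would, in place of code of your own. Each camera call takes 0.05 s, during which the arm holds its last target. There are 200 camera calls.

TASK

Load the mill: take the pallet with the foam chair seat out of the rack by its metal lug (never by the foam), set it down level on a clear patch of bench and let go to change to the other lug, then slide it in under the spindle with the two-ball end first and settle its three balls gently, fully home in the base's cone, groove and flat, and let go. Do not knock the spindle or cutter, and leave the other pallet and the things lying about where they are.

Things in the scene. Friction and masses are not known exactly. Their poses are not given: they have to be found in the camera images.
- pallet: pallet to load: aluminium plate 90 x 80 x 10 mm (x, y, z), a lug at each end of x (170 mm overall), ball feet below (two at the +x end, one at -x), a white foam chair seat on top. Origin: its middle, level with the balls' undersides (z = 0 on the bench); plate z 21 to 31 mm. 0.37 kg +-20 %, centre of mass near its middle. In the rack its +x lug points out of the front.
- foam_chair: white foam part shaped like a chair seat, 76 x 64 mm, up to 26 mm high near its -x end, glued on that pallet; origin at the middle of its underside, 31 mm above the pallet's origin, axes as the pallet's. Soft: not for the fingers.
- lug_two (a point): middle of the pallet's lug at the two-ball (+x) end: pallet x 66, y 0, z 26 mm. The lug is 40 mm wide (along y), 10 mm thick, and runs from 43 to 85 mm from the pallet's middle; grip it from above across its width. Ordinary metal friction.
- lug_one (a point): middle of the same kind of lug at the single-ball (-x) end: pallet x -66, y 0, z 26 mm
- foot_cone (a point): centre of the single ball foot: pallet x -33, y 0, z 9 mm. All balls are polished steel, 18 mm in diameter, and slide easily.
- foot_groove (a point): centre of the ball foot at pallet x 30, y 28, z 9 mm
- foot_flat (a point): centre of the ball foot at pallet x 30, y -28, z 9 mm
- mill: desk-top mill, fixed, place and heading vary. Origin on the bench below where the pallet's middle belongs; +x points in under the spindle to the column. Bed x -95 to 245 mm, 220 mm wide, 45 mm high; cross slide x -65 to 65 mm, 260 mm wide, 67 mm high, its motor at y -132 to -182 mm, 80 mm high; column from x 147 mm, 475 mm high. A seated pallet has the mill's axes, its origin 84.7 mm above.
- mill_head: the mill's spindle head, fixed, origin and axes those of the mill: upright spindle 66 mm in diameter at x 62, y 0, underside 245 mm above the bench, collet nut 32 mm in diameter down to 221 mm, cutter 8 mm in diameter down to 190 mm; carriage 100 mm wide behind. It hangs over a seated pallet's inner lug, where no gripper fits; the outer lug is in the open.
- kin_base: the mill's kinematic base: dark steel plate 124 x 96 x 12 mm (x, y, z) on the cross slide, with three polished steel seats standing at most 15 mm above it; origin (underside) 67 mm above the mill's origin, axes the mill's
- seat_cone (a point): where the single ball's centre lies when seated: in the round cup (35 mm outside, 90 degree cone, 26 mm across the mouth) at the open -x end, base x -33, y 0, z 27 mm. The cup's rim and the groove's edges are level with the seated balls' centres: bring the pallet in at least 10 mm higher than it will sit.
- seat_groove (a point): where that ball's centre lies when seated in the V groove (90 degrees, 26 mm across the mouth, 36 mm long, pointing at the cone): base x 30, y 28, z 27 mm
- seat_flat (a point): where that ball's centre lies when seated on the plain round pad (33 mm across, top 9 mm below this point): base x 30, y -28, z 27 mm
- rack: fixed aluminium rack, place and heading vary; origin on the bench, -x is the open front. Lower deck x -45 to 105 mm, 250 mm wide, top 50 mm up; upper deck from x 10 mm back, underside 155 mm up, foam stock on it up to 228 mm; posts at y +-117 mm. A pallet stands on its balls in each bay (y -60 and 60 mm, middle near x 0), outer lug over the front edge; which bay varies.
- pallet_b: the other pallet in the rack, bystander: same metal and size, but with a round foam dome on top. Origin and axes as for the pallet. Loose.
- brush: bystander: hand brush lying flat, 150 mm long along its x, about 40 mm wide and under 30 mm high; origin at the centre of its underside, z up. Loose.
- offcut: bystander: white foam block 75 x 50 x 40 mm (x, y, z); origin at the centre of its underside, z up. Loose.
- chair_model: bystander: small white scale-model pedestal chair, 56 mm square foot, 84 mm high; origin at the centre of its underside, z up. Loose.
- table_model: bystander: small white scale-model table, top 120 x 70 mm (x, y), 75 mm high on four thin legs; origin at the centre of its underside, z up. Loose.
- glue: bystander: upright white bottle, 48 mm in diameter, 130 mm high; origin at the centre of its underside, z up. Loose.

How it is judged (in metres and radians):
On the way:
1. the pallet stands level on the bench on its three balls, let go (height (world z) of pallet below 0.004 m and angle between pallet's own z axis and vertical below 0.04 rad and contact force between the fingers and pallet below 0.1 N and linear speed of pallet below 0.02 m/s), for 0.2 s.
At the end, for the whole second after the job is handed in: All three ball feet of the chair pallet are home in their seats (each ball centre within 3 mm of where it sits when fully seated: single ball in the cone, the other two in the groove and on the flat), the pallet is at rest and let go (distance between foot_cone and seat_cone below 0.003 m and distance between foot_groove and seat_groove below 0.003 m and distance between foot_flat and seat_flat below 0.003 m and linear speed of pallet below 0.01 m/s and angular speed of pallet below 0.05 rad/s and contact force between the fingers and pallet below 0.1 N); the robot touches nothing.
It fails at once if the foam part is gripped or pressed by the fingers (over 2 N) (contact force between the fingers and foam_chair above 2 N).
It fails at once if the spindle head or cutter is knocked (over 3 N) (contact force between anything else and mill_head above 3 N).
It fails at once if the pallet is dropped or rammed on the kinematic base (moving faster than 0.22 m/s within 12 mm of its seats, or over 60 N) (contact force between pallet and kin_base above 60 N or (distance between foot_cone and seat_cone below 0.012 m and linear speed of pallet above 0.22 m/s)).
It fails at once if the pallet is tipped by more than 35 degrees (angle between pallet's own z axis and vertical above 0.61 rad).
It fails at once if the other pallet is shifted by more than 15 mm, or a thing lying about by more than 25 mm (distance of pallet_b from where it was at the start of the episode above 0.015 m or distance of any of brush, offcut, chair_model, table_model, glue from where it was at the start of the episode above 0.025 m).
It also fails if it takes over 58 s, if anything falls off the work surface, if the arm or the gripper's body presses on something with over 40 N, if the wrist force passes 120 N, or if a joint passes its speed limit or range.

## Working session

There is one attempt and no reset: what is moved stays moved. The work goes in short steps, Python scripts to look and compute and a tool call to move; the robot and the scene stay as the last step left them, time stands still between calls to the robot, and variables do not carry over. Pictures are saved under pics/ and viewed, at most 10 in all, crops included, and the job is handed in when it is done.

Besides the shell and the picture viewer there is one more tool, called after ">>>" by a JSON object that holds its "method" and its "body". play_rows: Moves the arm, as the interface text tells. Its arguments: {"type":"object","properties":{"moves":{"type":"array"}},"required":["moves"]}

```bash
mkdir -p pics; ls; python3 - <<'E'
from workcell import arm,capture,camera_model
import cv2,numpy as np
for n in("scene","top"):
    p,d=capture(n);cv2.imwrite(f"pics/{n}0.png",p);np.save(f"{n}0.npy",d);print(n,camera_model(n))
o=arm.get_obs();print(o['time_s'],o['position'],o['orientation'])
E
```

```text
pics
scene {'vertical_fov': 43.5475014424182, 'cx': 284.8337500680095, 'cy': 216.50983709373267, 'k1': -0.20715480421042107, 'xyz': array([1329.86196275, 1051.93111017,  960.9578429 ]), 'attitude': array([-0.14317644,  0.26578175,  0.83856319, -0.45351113])}
top {'vertical_fov': 42.839680822634755, 'cx': 283.8779552517175, 'cy': 206.90164485396707, 'k1': -0.1786753420211741, 'xyz': array([ 3.82740045e+02, -7.48148590e-01,  1.40836344e+03]), 'attitude': array([-0.04697695,  0.71174332, -0.69899066,  0.05125106])}
0.1 [190.4309458  515.69171637 249.80001717] [-1.16317869e-04  1.75970755e-01  9.84395254e-01 -5.14615931e-04]
```

View pics/scene0.png

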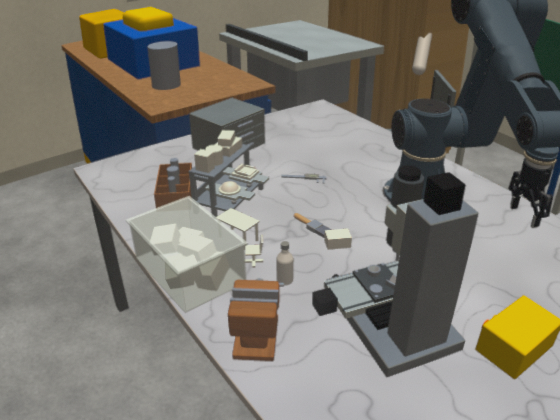

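View pics/top0.png

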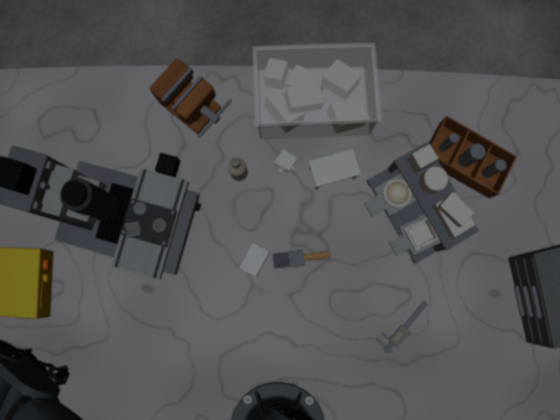

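The top view shows the rack at right (chair pallet with its lug at ~(401,245), dome pallet with its lug at ~(376,204)). The mill is at left (base ~(150,218), spindle ~(78,195)). The brush is at (300,258), the offcut at (254,260) and the glue at (237,168).

```bash
cat > h.py <<'E'
import numpy as np,cv2
from scipy.spatial.transform import Rotation as R
from workcell import arm,capture,camera_model
def cam(n):
    m=camera_model(n);f=210/np.tan(np.radians(m['vertical_fov']/2))
    K=np.array([[f,0,m['cx']],[0,f,m['cy']],[0,0,1.]])
    q=m['attitude'];return K,np.array([m['k1'],0,0,0,0.]),np.array(m['xyz']),R.from_quat([q[1],q[2],q[3],q[0]]).as_matrix()
def rays(n,uv):
    K,D,t,Rm=cam(n)
    # drawn = slopes*(1+k1 r^2): OpenCV's model
    s=cv2.undistortPoints(np.float64(uv).reshape(-1,1,2),K,D,).reshape(-1,2)
    return t,np.c_[s,np.ones(len(s))]@Rm.T
def onplane(n,uv,z):
    t,d=rays(n,uv);return t+d*((z-t[2])/d[:,2])[:,None]
def cloud(n,d):
    v,u=np.mgrid[:420,:560];t,r=rays(n,np.c_[u.ravel(),v.ravel()])
    return (t+r*d.reshape(-1,1)).reshape(420,560,3)
def proj(n,P):
    K,D,t,Rm=cam(n);return cv2.projectPoints(np.float64(P).reshape(-1,1,3),cv2.Rodrigues(Rm.T)[0],-Rm.T@t,K,D)[0].reshape(-1,2)
E
python3 - <<'E'
from h import *
t=cv2.imread('pics/top0.png');d=np.load('top0.npy');C=cloud('top',d)
for u,v in[(400,330),(300,350),(401,245),(420,235),(376,204),(150,218),(408,256),(165,260),(254,260),(78,195)]:print(u,v,C[v,u].round(1))
a=cv2.resize(t[140:270,350:480],(390,390),interpolation=2);b=cv2.resize(t[150:280,90:220],(390,390),interpolation=2)
s=cv2.imread('pics/scene0.png')
c=cv2.resize(s[140:205,185:282],(390,262)[:2],interpolation=2)[:205];e=cv2.resize(s[245:315,305:410],(390,260),interpolation=2)[:205]
cv2.imwrite('pics/crop1.png',cv2.convertScaleAbs(np.vstack([np.hstack([a,b]),np.hstack([c,e])]),alpha=1.4))
E
```

```text
400 330 [ 259.9 -316.6    6.4]
300 350 [206.  -55.9   1.7]
401 245 [ 477.8 -303.2   77.5]
420 235 [ 501.9 -347.2   97.5]
376 204 [ 581.  -240.2   76.2]
150 218 [534.1 330.1  79.9]
408 256 [ 454.3 -339.5    0.5]
165 260 [430.1 290.8  62.3]
254 260 [ 3.8270e+02 -7.0000e-01  1.4084e+03]
78 195 [534.7 384.6 433.2]
```

View pics/crop1.png

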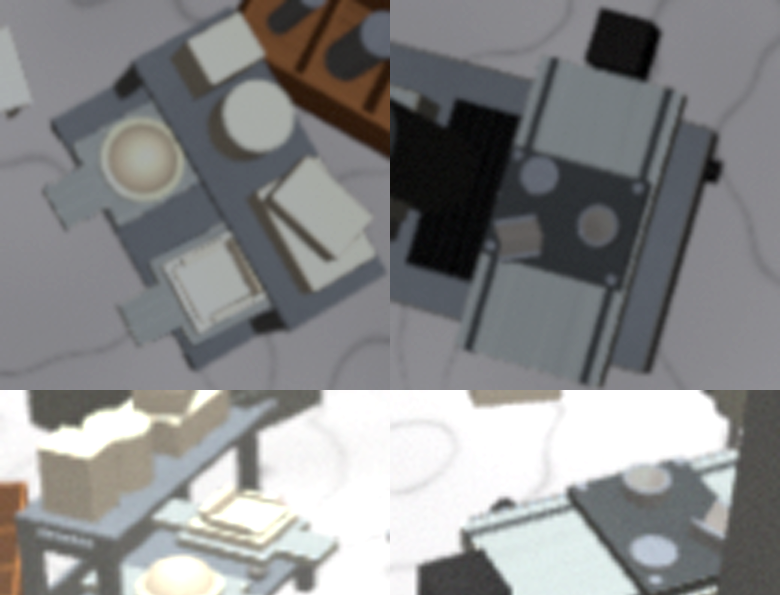

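The crop shows the chair pallet in the near bay with its lug out the front. In the base, the cone cup is at crop (598,226), the flat pad at (540,175) and the V groove at (520,237), so the pallet's heading in the rack already roughly matches the mill's. Next I'll measure these with masks.

```bash
python3 - <<'E'
from h import *
T=cv2.imread('pics/top0.png');S=cv2.imread('pics/scene0.png')
def px(I,l):
    for u,v in l:print((u,v),I[v,u],cv2.cvtColor(I,40)[v,u])
print('top lug,deck,bench,plate');px(T,[(398,247),(402,243),(385,195+35),(390,255),(412,240),(376,204),(395,222)])
print('base,cup,pad');px(T,[(150,218),(159,225),(155,210),(140,208),(134,229),(160,240),(172,215)])
print('scene');px(S,[(268,184),(262,180),(255,190),(374,269),(376,288),(365,280),(380,275)])
d=np.load('scene0.npy');C=cloud('scene',d)
for u,v in[(268,184),(262,180),(374,269),(376,288),(365,280)]:print(u,v,C[v,u].round(1))
f=lambda I,x0,y0,w,h,W,H:cv2.resize(I[y0:y0+h,x0:x0+w],(W,H),interpolation=cv2.INTER_CUBIC)
cv2.imwrite('pics/crop2.png',cv2.convertScaleAbs(np.hstack([f(T,385,215,50,50,400,400),f(S,225,160,50,50,400,400)]),alpha=1.4))
E
```

```text
top lug,deck,bench,plate
(398, 247) [93 91 86] [99 19 93]
(402, 243) [93 91 86] [99 19 93]
(385, 230) [99 96 96] [120   8  99]
(390, 255) [98 95 95] [120   8  98]
(412, 240) [110 112 111] [ 45   5 112]
(376, 204) [93 90 85] [101  22  93]
(395, 222) [68 62 59] [110  34  68]
base,cup,pad
(150, 218) [36 33 31] [108  35  36]
(159, 225) [63 64 65] [15  8 65]
(155, 210) [37 35 33] [105  28  37]
(140, 208) [81 73 69] [110  38  81]
(134, 229) [65 66 68] [10 11 68]
(160, 240) [35 34 31] [98 29 35]
(172, 215) [40 37 34] [105  38  40]
scene
(268, 184) [186 185 187] [165   3 187]
(262, 180) [167 170 161] [ 80  14 170]
(255, 190) [182 182 183] [  0   1 183]
(374, 269) [129 133 134] [ 24  10 134]
(376, 288) [151 141 134] [108  29 151]
(365, 280) [80 80 75] [90 16 80]
(380, 275) [79 79 73] [90 19 79]
268 184 [ 4.101e+02 -3.642e+02 -1.000e-01]
262 180 [ 485.5 -285.4   77.2]
374 269 [513.9 302.7  85.6]
376 288 [559.9 360.   82.8]
365 280 [554.8 313.6  75.2]
```

View pics/crop2.png

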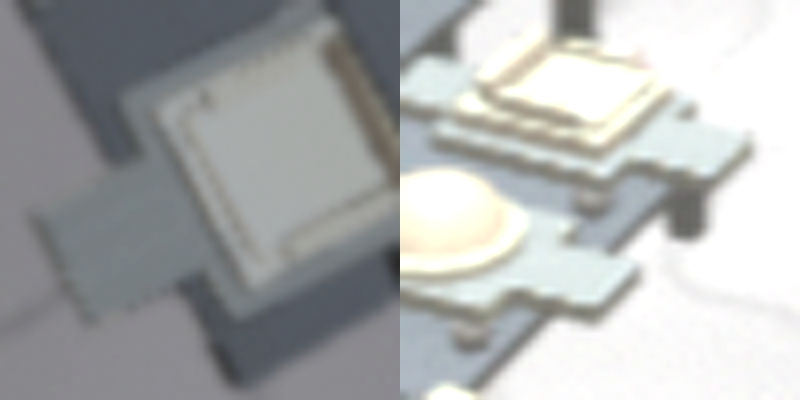

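The crop shows the lug sharply. The outer corners in the top view are at crop (30,208) and (90,322), and in the scene view at about (708,170) and (752,142).

```bash
cat >> h.py <<'E'
def tri(uvT,uvS):
    out=[]
    for a,b in zip(uvT,uvS):
        (p,d),(q,e)=rays('top',[a]),rays('scene',[b]);d,e=d[0]/np.linalg.norm(d[0]),e[0]/np.linalg.norm(e[0])
        st=np.linalg.lstsq(np.c_[d,-e],q-p,rcond=None)[0];x,y=p+st[0]*d,q+st[1]*e
        out.append(np.r_[(x+y)/2,np.linalg.norm(x-y)])
    return np.array(out)
def blob(I,m,x0,y0,x1,y1,k=8):
    """largest blob of boolean-ish float field (>0) in ROI, upsampled k; contour in image px"""
    r=cv2.resize(np.float32(m[y0:y1,x0:x1]),None,fx=k,fy=k,interpolation=cv2.INTER_CUBIC)
    c,_=cv2.findContours(np.uint8(r>0),cv2.RETR_EXTERNAL,cv2.CHAIN_APPROX_NONE)
    c=max(c,key=cv2.contourArea)[:,0,:];return (c+.5)/k-.5+[x0,y0]
E
python3 - <<'E'
from h import *
T=cv2.imread('pics/top0.png');S=cv2.imread('pics/scene0.png')
c=lambda x,y,x0,y0:(x0+(x+.5)/8-.5,y0+(y+.5)/8-.5)
print('lug corners',tri([c(30,210,385,215),c(90,322,385,215)],[c(308,170,225,160),c(352,142,225,160)]).round(1))
gT=cv2.GaussianBlur(T,(3,3),0);gS=cv2.GaussianBlur(S,(3,3),0)
hs=cv2.cvtColor(gT,40).astype(float);sat=gT.max(2).astype(float)-gT.min(2)
# lug: metal is bluish vs bench(3-4 spread), brighter than deck
m=np.minimum(gT[...,0].astype(float)-gT[...,2]-5.,gT[...,1].astype(float)-78)
L=blob(T,m,386,236,404,258);W=onplane('top',L,81)[:,:2]
r=cv2.minAreaRect(np.float32(W));print('lug rect',r,cv2.boxPoints(r).round(1).tolist())
g=gT[...,2].astype(float)
for nm,(x0,y0,x1,y1),z in[('cup',(151,216,167,234),94),('pad',(133,199,147,216),85),('groove',(124,220,142,236),94)]:
    b=blob(T,g-49,x0,y0,x1,y1);W=onplane('top',b,z)[:,:2]
    print(nm,cv2.minAreaRect(np.float32(W)),cv2.minAreaRect(np.float32(b)))
gs=gS[...,2].astype(float)
bs=[]
for nm,(x0,y0,x1,y1),z in[('cup',(365,262,383,276),94),('pad',(368,281,386,295),85)]:
    b=blob(S,gs-105,x0,y0,x1,y1);e=cv2.fitEllipse(np.float32(b));W=onplane('scene',b,z)[:,:2]
    print('scene',nm,e,cv2.minAreaRect(np.float32(W)))
E
```

```text
lug corners [[ 488.8 -271.    81.3    2.9]
 [ 453.8 -290.9   74.9    1.7]]
lug rect ((478.74200439453125, -292.2532958984375), (32.87118148803711, 45.59970474243164), 89.54183959960938) [[455.79998779296875, -308.5], [501.3999938964844, -308.8999938964844], [501.70001220703125, -276.0], [456.1000061035156, -275.6000061035156]]
cup ((516.0494384765625, 303.4224853515625), (34.0573844909668, 34.29035186767578), 46.61127471923828) ((158.78126525878906, 224.78128051757812), (13.346638679504395, 13.788581848144531), 45.0)
pad ((562.5879516601562, 357.24407958984375), (39.86323547363281, 34.76396942138672), 0.9825003147125244) ((139.625, 206.375), (15.625, 13.625), 90.0)
groove ((504.5129089355469, 369.7232971191406), (36.40126419067383, 39.090187072753906), 8.674848556518555) ((132.58737182617188, 228.66726684570312), (14.422833442687988, 15.27018928527832), 84.5596694946289)
scene cup ((373.3072509765625, 266.018310546875), (11.395430564880371, 18.449481964111328), 91.83060455322266) ((515.1531982421875, 301.4225158691406), (47.877891540527344, 48.10889434814453), 47.79301452636719)
scene pad ((375.60528564453125, 287.9657287597656), (8.085817337036133, 12.396352767944336), 98.83454895019531) ((562.5478515625, 360.8483581542969), (32.023834228515625, 31.242334365844727), 46.406463623046875)
```

```bash
python3 - <<'E'
from h import *
T=cv2.imread('pics/top0.png');G=cv2.cvtColor(T,6)
def lines(x0,y0,x1,y1,z,mn,k=4):
    r=cv2.resize(G[y0:y1,x0:x1],None,fx=k,fy=k,interpolation=cv2.INTER_CUBIC)
    l=cv2.createLineSegmentDetector(0).detect(r)[0][:,0]
    for a in l:
        p=(a.reshape(2,2)+.5)/k-.5+[x0,y0];W=onplane('top',p,z)[:,:2];d=W[1]-W[0];n=np.hypot(*d)
        if n>mn:print(p.round(1).ravel(),W.round(1).ravel(),'len %.0f ang %.1f'%(n,np.degrees(np.arctan2(d[1],d[0]))%90))
print('mill');lines(90,150,220,285,79,45)
print('rack');lines(380,205,440,268,81,18)
E
```

```text
mill
[154.4 169.3 159.6 152.4] [659.7 325.8 704.2 314.6] len 46 ang 75.8
[159.9 152.  177.6 156.9] [705.4 313.9 693.1 267.1] len 48 ang 75.3
[174.4 176.8 155.3 171.4] [641.1 272.8 654.3 323. ] len 52 ang 75.2
[194.5 211.1 176.4 273.7] [553.9 217.4 396.3 257.1] len 163 ang 75.9
[177.6 213.4 186.8 182.1] [547.2 260.  627.8 240.3] len 83 ang 76.3
[158.9 277.6 167.5 248.2] [385.3 301.  459.1 281.9] len 76 ang 75.5
[184.  179.6 175.1 208.9] [634.  247.8 558.5 267. ] len 78 ang 75.7
[112.1 182.5 132.2 188.1] [624.  434.9 610.  380.8] len 56 ang 75.5
[161.  245.3 129.4 236.6] [465.9 298.9 486.  381.1] len 85 ang 76.3
[152.7 276.1 161.5 245.9] [388.5 316.9 464.6 297.6] len 79 ang 75.8
[114.2 265.5 122.9 235.6] [412.  417.1 488.  398.3] len 78 ang 76.1
[164.2 246.8 155.3 277.2] [462.5 290.5 386.1 310.1] len 79 ang 75.7
[172.4 208.5 181.1 179.3] [559.6 274.  634.9 255.2] len 78 ang 76.0
[126.  234.6 116.9 266. ] [490.9 390.2 411.  409.9] len 82 ang 76.2
[145.7 170.  137.  198.2] [657.7 348.3 584.1 366.7] len 76 ang 76.0
[176.4 211.9 166.9 244.1] [551.1 263.3 469.3 284. ] len 84 ang 75.8
[115.4 243.1  95.3 237.3] [468.5 416.7 482.  470.7] len 56 ang 76.0
[134.4 197.8 143.1 169.2] [585.2 373.6 659.6 355.2] len 77 ang 76.1
[178.6 257.1 196.7 195.8] [437.7 253.1 593.  213.3] len 160 ang 75.6
[142.8 201.  171.5 209. ] [577.2 351.2 558.2 276.1] len 77 ang 75.8
[119.5 171.1 136.3 175.8] [654.  417.5 642.2 372. ] len 47 ang 75.5
rack
[432.  245.9 439.2 242.7] [ 476.3 -382.4  484.6 -401.2] len 21 ang 23.8
[412.7 262.7 407.8 252. ] [ 433.6 -332.1  460.2 -319.8] len 29 ang 24.9
[433.1 237.2 424.5 221.1] [ 498.3 -385.4  538.8 -363.9] len 46 ang 28.0
[437.9 237.4 432.5 227.5] [ 497.9 -398.1  522.9 -384.2] len 29 ang 29.1
[404.2 228.8 415.7 250.4] [ 518.5 -311.1  464.5 -340.1] len 61 ang 28.3
[388.3 218.4 383.7 210.3] [ 544.3 -270.4  564.5 -258.9] len 23 ang 29.7
[397.8 235.  391.5 223.9] [ 502.5 -294.4  530.3 -278.5] len 32 ang 29.8
```

Measured results:
- **Mill:** origin (524, 334), heading 75.85°.
- **Pallet:** heading about 118.5°, outer lug grip point about (482, -301), lug top about 79 mm up.

I'm moving to above the lug.

Units first: shifts go in shares of 100 cm and turns go in shares of 4 rad. So -66.5 cm / 100 = -0.665, -55.7 cm / 100 = -0.557, 0.719 rad / 4 = 0.1798.

>>> {"method": "play_rows", "body": {"moves": [{"jaw": 1,"x": -0.557,"y": -0.665,"z": 0.03,"yaw": 0.1798},{"jaw": 1,"x": -0.557,"y": -0.665,"z": 0.03,"yaw": 0.1798},{"jaw": 1,"x": -0.557,"y": -0.665,"z": 0.03,"yaw": 0.1798},{"jaw": 1,"x": -0.557,"y": -0.665,"z": 0.03,"yaw": 0.1798},{"jaw": 1,"x": -0.557,"y": -0.665,"z": 0.03,"yaw": 0.1798},{"jaw": 1,"x": -0.557,"y": -0.665,"z": 0.03,"yaw": 0.1798},{"jaw": 1,"x": -0.557,"y": -0.665,"z": 0.03,"yaw": 0.1798},{"jaw": 1,"x": -0.557,"y": -0.665,"z": 0.03,"yaw": 0.1798},{"jaw": 1,"x": -0.557,"y": -0.665,"z": 0.03,"yaw": 0.1798},{"jaw": 1,"x": -0.557,"y": -0.665,"z": 0.03,"yaw": 0.1798}]}}

```text
time_s: 0.93
position: [330.7, 121.9, 235.9]
orientation: [0.0, 0.511, 0.86, 0.0]
force: [1.2, 0.1, 0.3]
gripper_width: 85.5
grip_force: 0.0
```

In the tool's units: -43 cm / 100 = -0.43, -6.9 cm / 100 = -0.069.

>>> {"method": "play_rows", "body": {"moves": [{"jaw": 1,"x": -0.43,"y": -0.069,"z": 0.04,"yaw": 0},{"jaw": 1,"x": -0.43,"y": -0.069,"z": 0.04,"yaw": 0},{"jaw": 1,"x": -0.43,"y": -0.069,"z": 0.04,"yaw": 0},{"jaw": 1,"x": -0.43,"y": -0.069,"z": 0.04,"yaw": 0},{"jaw": 1,"x": -0.43,"y": -0.069,"z": 0.04,"yaw": 0},{"jaw": 1,"x": -0.43,"y": -0.069,"z": 0.04,"yaw": 0},{"jaw": 1,"x": -0.43,"y": -0.069,"z": 0.04,"yaw": 0},{"jaw": 1,"x": -0.43,"y": -0.069,"z": 0.04,"yaw": 0},{"jaw": 1,"x": -0.43,"y": -0.069,"z": 0.04,"yaw": 0},{"jaw": 1,"x": -0.43,"y": -0.069,"z": 0.04,"yaw": 0}]}}

```text
time_s: 1.77
position: [468.7, -269.6, 197.2]
orientation: [-0.0, 0.511, 0.859, 0.0]
force: [0.8, -0.3, 0.1]
gripper_width: 85.0
grip_force: 0.0
```

>>> {"method": "play_rows", "body": {"moves": [{"jaw": 1,"x": -0.01,"y": 0,"z": 0,"yaw": 0},{"jaw": 1,"x": -0.02,"y": 0,"z": 0,"yaw": 0},{"jaw": 1,"x": -0.02,"y": 0,"z": 0.03,"yaw": 0},{"jaw": 1,"x": -0.02,"y": 0,"z": 0.06,"yaw": 0},{"jaw": 1,"x": -0.02,"y": 0,"z": 0.06,"yaw": 0},{"jaw": 1,"x": -0.02,"y": 0,"z": 0.06,"yaw": 0},{"jaw": 1,"x": -0.02,"y": 0,"z": 0.06,"yaw": 0},{"jaw": 1,"x": -0.02,"y": 0,"z": 0.06,"yaw": 0},{"jaw": 1,"x": -0.02,"y": 0,"z": 0.06,"yaw": 0},{"jaw": 1,"x": -0.02,"y": 0,"z": 0.06,"yaw": 0}]}}

```text
time_s: 2.6
position: [478.7, -285.2, 138.9]
orientation: [0.001, 0.511, 0.86, -0.0]
force: [0.6, -0.3, -0.2]
gripper_width: 85.0
grip_force: 0.0
```

```bash
python3 - <<'E'
from h import *
o=arm.get_obs();print(o['position'])
T,_=capture('top');S,_=capture('scene')
f=lambda I,x0,y0,w,h,W,H:cv2.resize(I[y0:y0+h,x0:x0+w],(W,H),interpolation=cv2.INTER_CUBIC)
cv2.imwrite('pics/lug1.png',cv2.convertScaleAbs(np.hstack([f(T,350,190,100,100,400,400),f(S,205,120,100,100,400,400)]),alpha=1.4))
E
```

```text
[ 478.65469145 -285.18525314  138.94404566]
```

View pics/lug1.png

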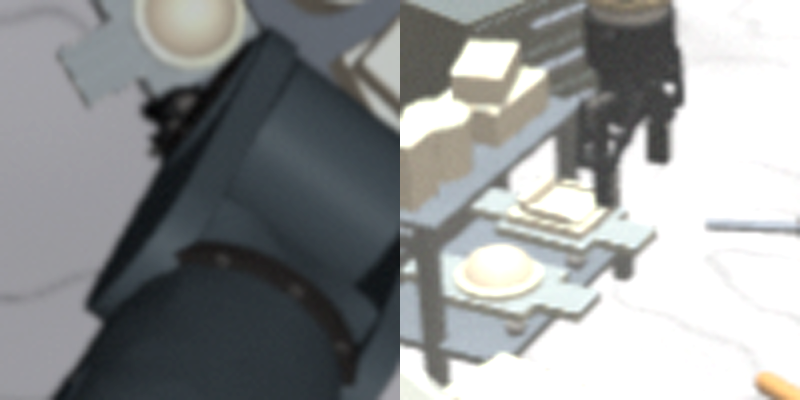

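The gripper is above and just outward of the lug, fingers either side, and the dome pallet is clear. I'll shift in, then descend.

In the tool's units: 6 cm / 100 = 0.06, 5 cm / 100 = 0.05.

>>> {"method": "play_rows", "body": {"moves": [{"jaw": 1,"x": -0.016,"y": -0.004,"z": 0,"yaw": 0},{"jaw": 1,"x": -0.016,"y": -0.004,"z": 0,"yaw": 0},{"jaw": 1,"x": -0.016,"y": -0.004,"z": 0.01,"yaw": 0},{"jaw": 1,"x": -0.016,"y": -0.004,"z": 0.02,"yaw": 0},{"jaw": 1,"x": -0.016,"y": -0.004,"z": 0.03,"yaw": 0},{"jaw": 1,"x": -0.016,"y": -0.004,"z": 0.04,"yaw": 0},{"jaw": 1,"x": -0.016,"y": -0.004,"z": 0.05,"yaw": 0},{"jaw": 1,"x": -0.016,"y": -0.004,"z": 0.06,"yaw": 0},{"jaw": 1,"x": -0.016,"y": -0.004,"z": 0.06,"yaw": 0},{"jaw": 1,"x": -0.016,"y": -0.004,"z": 0.06,"yaw": 0}]}}

```text
time_s: 3.53
position: [482.1, -300.8, 77.1]
orientation: [-0.001, 0.511, 0.86, 0.0]
force: [0.5, 0.0, -0.6]
gripper_width: 85.4
grip_force: 0.0
```

```bash
python3 - <<'E'
from h import *
o=arm.get_obs();print(o['position'],o['force'])
S,_=capture('scene')
f=lambda I,x0,y0,w,h,W,H:cv2.resize(I[y0:y0+h,x0:x0+w],(W,H),interpolation=cv2.INTER_CUBIC)
cv2.imwrite('pics/lug2.png',cv2.convertScaleAbs(f(S,220,130,70,70,560,560),alpha=1.3))
E
```

```text
[ 482.12593225 -300.81343934   77.09962158] [ 0.54369382  0.02459671 -0.61571017]
```

View pics/lug2.png

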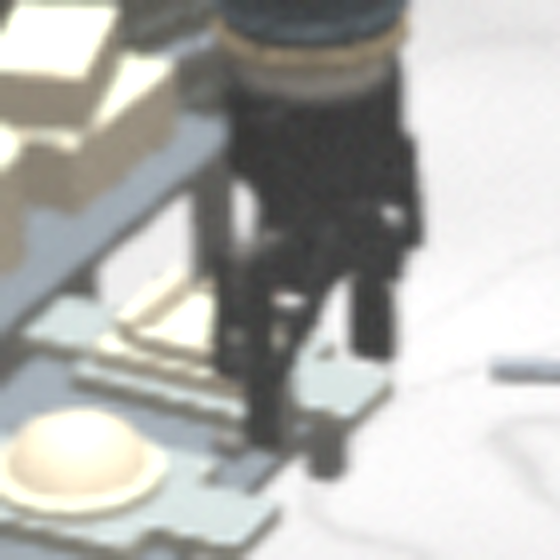

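The fingers straddle the lug near the plate with the foam clear. Closing now.

>>> {"method": "play_rows", "body": {"moves": [{"jaw": 0.7,"x": 0,"y": 0,"z": 0,"yaw": 0},{"jaw": 0.6,"x": 0,"y": 0,"z": 0,"yaw": 0},{"jaw": 0.5,"x": 0,"y": 0,"z": 0,"yaw": 0},{"jaw": 0.4,"x": 0,"y": 0,"z": 0,"yaw": 0},{"jaw": 0.3,"x": 0,"y": 0,"z": 0,"yaw": 0},{"jaw": 0.2,"x": 0,"y": 0,"z": 0,"yaw": 0},{"jaw": 0.2,"x": 0,"y": 0,"z": 0,"yaw": 0},{"jaw": 0.2,"x": 0,"y": 0,"z": 0,"yaw": 0},{"jaw": 0.2,"x": 0,"y": 0,"z": 0,"yaw": 0},{"jaw": 0.2,"x": 0,"y": 0,"z": 0,"yaw": 0}]}}

```text
time_s: 4.42
position: [482.7, -301.2, 78.2]
orientation: [0.0, 0.511, 0.86, -0.0]
force: [-0.4, 1.0, 5.7]
gripper_width: 38.6
grip_force: 60.5
```

In the tool's units: -2.5 cm / 100 = -0.025, -2.4 cm / 100 = -0.024.

>>> {"method": "play_rows", "body": {"moves": [{"jaw": 0.2,"x": 0,"y": 0,"z": -0.004,"yaw": 0},{"jaw": 0.2,"x": 0,"y": 0,"z": -0.008,"yaw": 0},{"jaw": 0.2,"x": 0,"y": 0,"z": -0.012,"yaw": 0},{"jaw": 0.2,"x": 0,"y": 0,"z": -0.016,"yaw": 0},{"jaw": 0.2,"x": 0,"y": 0,"z": -0.02,"yaw": 0},{"jaw": 0.2,"x": 0,"y": 0,"z": -0.024,"yaw": 0},{"jaw": 0.2,"x": 0,"y": 0,"z": -0.025,"yaw": 0},{"jaw": 0.2,"x": 0,"y": 0,"z": -0.025,"yaw": 0},{"jaw": 0.2,"x": 0,"y": 0,"z": -0.025,"yaw": 0},{"jaw": 0.2,"x": 0,"y": 0,"z": -0.025,"yaw": 0}]}}

```text
time_s: 5.25
position: [482.3, -300.9, 102.6]
orientation: [-0.0, 0.511, 0.86, 0.0]
force: [-0.1, -0.1, -3.7]
gripper_width: 38.7
grip_force: 60.5
```

```bash
python3 - <<'E'
from h import *
o=arm.get_obs();print(o['position'],o['force'],o['moment'])
S,_=capture('scene')
f=lambda I,x0,y0,w,h,W,H:cv2.resize(I[y0:y0+h,x0:x0+w],(W,H),interpolation=cv2.INTER_CUBIC)
cv2.imwrite('pics/lug3.png',cv2.convertScaleAbs(f(S,220,130,70,70,560,560),alpha=1.3))
E
```

```text
[ 482.2530726  -300.94272042  102.58539876] [-0.05928319 -0.12838335 -3.73106984] [ 0.18685918  0.14650139 -0.00870332]
```

View pics/lug3.png

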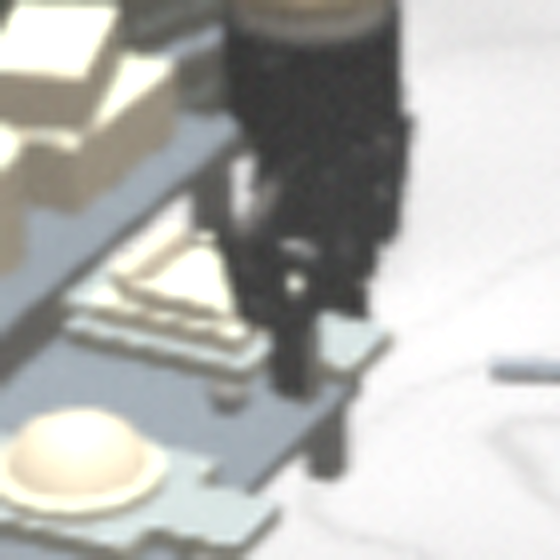

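The pallet is clear of the deck (3.7 N carried) and nearly level. I'm pulling it straight out.

In the tool's units: 18 cm / 100 = 0.18, -1.5 cm / 100 = -0.015.

>>> {"method": "play_rows", "body": {"moves": [{"jaw": 0.2,"x": 0.008,"y": 0,"z": 0,"yaw": 0},{"jaw": 0.2,"x": 0.022,"y": 0,"z": 0,"yaw": 0},{"jaw": 0.2,"x": 0.04,"y": 0,"z": 0,"yaw": 0},{"jaw": 0.2,"x": 0.06,"y": 0,"z": 0,"yaw": 0},{"jaw": 0.2,"x": 0.08,"y": 0,"z": 0,"yaw": 0},{"jaw": 0.2,"x": 0.1,"y": 0,"z": 0,"yaw": 0},{"jaw": 0.2,"x": 0.12,"y": 0,"z": 0,"yaw": 0},{"jaw": 0.2,"x": 0.14,"y": -0.005,"z": 0,"yaw": 0},{"jaw": 0.2,"x": 0.16,"y": -0.015,"z": 0,"yaw": 0},{"jaw": 0.2,"x": 0.18,"y": -0.025,"z": 0,"yaw": 0}]}}

```text
time_s: 6.13
position: [373.3, -153.7, 102.8]
orientation: [0.0, 0.511, 0.86, 0.0]
force: [-0.4, 0.8, -2.6]
gripper_width: 39.0
grip_force: 60.7
```

In the tool's units: 6.3 cm / 100 = 0.063, 6 cm / 100 = 0.06.

>>> {"method": "play_rows", "body": {"moves": [{"jaw": 0.2,"x": 0.02,"y": -0.01,"z": 0,"yaw": 0},{"jaw": 0.2,"x": 0.035,"y": -0.02,"z": 0.005,"yaw": 0},{"jaw": 0.2,"x": 0.05,"y": -0.028,"z": 0.01,"yaw": 0},{"jaw": 0.2,"x": 0.06,"y": -0.032,"z": 0.02,"yaw": 0},{"jaw": 0.2,"x": 0.063,"y": -0.033,"z": 0.03,"yaw": 0},{"jaw": 0.2,"x": 0.063,"y": -0.033,"z": 0.04,"yaw": 0},{"jaw": 0.2,"x": 0.063,"y": -0.033,"z": 0.05,"yaw": 0},{"jaw": 0.2,"x": 0.063,"y": -0.033,"z": 0.055,"yaw": 0},{"jaw": 0.2,"x": 0.063,"y": -0.033,"z": 0.06,"yaw": 0},{"jaw": 0.2,"x": 0.063,"y": -0.033,"z": 0.06,"yaw": 0}]}}

```text
time_s: 6.97
position: [315.1, -115.1, 42.4]
orientation: [-0.0, 0.511, 0.86, -0.0]
force: [-0.2, 0.6, -4.2]
gripper_width: 38.5
grip_force: 60.7
```

```bash
python3 - <<'E'
from h import *
o=arm.get_obs();print(o['position'],o['force'],o['gripper_width'])
S,d=capture('scene');T,_=capture('top')
f=lambda I,x0,y0,w,h,W,H:cv2.resize(I[y0:y0+h,x0:x0+w],(W,H),interpolation=cv2.INTER_CUBIC)
print(proj('scene',[o['position'],[345,-170,30]]),proj('top',[[345,-170,30]]))
u,v=proj('scene',[[345,-170,30]])[0].astype(int)
cv2.imwrite('pics/set1.png',cv2.convertScaleAbs(np.hstack([f(S,u-50,v-60,100,100,400,400),f(T,300,230,120,120,400,400)]),alpha=1.3))
E
```

```text
[ 315.08932897 -115.05770333   42.37073367] [-0.22390597  0.58327522 -4.16845169] 38.543106268446394
[[331.41684785 194.8061699 ]
 [314.51330628 193.76426059]] [[345.77153319 297.25671226]]
```

View pics/set1.png

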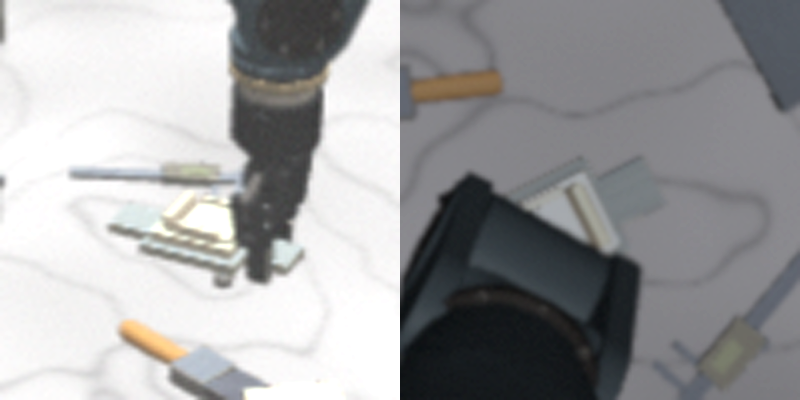

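The pallet hangs level over a clear patch, away from the brush and caliper. Lowering it gently.

In the tool's units: 1.4 cm / 100 = 0.014, 1.3 cm / 100 = 0.013.

>>> {"method": "play_rows", "body": {"moves": [{"jaw": 0.2,"x": 0,"y": 0,"z": 0.002,"yaw": 0},{"jaw": 0.2,"x": 0,"y": 0,"z": 0.004,"yaw": 0},{"jaw": 0.2,"x": 0,"y": 0,"z": 0.006,"yaw": 0},{"jaw": 0.2,"x": 0,"y": 0,"z": 0.008,"yaw": 0},{"jaw": 0.2,"x": 0,"y": 0,"z": 0.01,"yaw": 0},{"jaw": 0.2,"x": 0,"y": 0,"z": 0.012,"yaw": 0},{"jaw": 0.2,"x": 0,"y": 0,"z": 0.013,"yaw": 0},{"jaw": 0.2,"x": 0,"y": 0,"z": 0.014,"yaw": 0},{"jaw": 0.2,"x": 0,"y": 0,"z": 0.014,"yaw": 0},{"jaw": 0.2,"x": 0,"y": 0,"z": 0.014,"yaw": 0}]}}

```text
time_s: 7.9
position: [315.4, -115.3, 28.8]
orientation: [0.0, 0.511, 0.86, -0.0]
force: [-0.8, 0.1, -1.8]
gripper_width: 38.6
grip_force: 61.0
```

Partial contact (1.8 N now carried). A last 2 mm, then release.

In the tool's units: 0.15 cm / 100 = 0.0015, 0.1 cm / 100 = 0.001.

>>> {"method": "play_rows", "body": {"moves": [{"jaw": 0.2,"x": 0,"y": 0,"z": 0.0005,"yaw": 0},{"jaw": 0.2,"x": 0,"y": 0,"z": 0.001,"yaw": 0},{"jaw": 0.2,"x": 0,"y": 0,"z": 0.0015,"yaw": 0},{"jaw": 0.2,"x": 0,"y": 0,"z": 0.0015,"yaw": 0},{"jaw": 0.2,"x": 0,"y": 0,"z": 0.0015,"yaw": 0},{"jaw": 0.5,"x": 0,"y": 0,"z": 0.0015,"yaw": 0},{"jaw": 0.7,"x": 0,"y": 0,"z": 0.0015,"yaw": 0},{"jaw": 1,"x": 0,"y": 0,"z": 0.0015,"yaw": 0},{"jaw": 1,"x": 0,"y": 0,"z": 0.0015,"yaw": 0},{"jaw": 1,"x": 0,"y": 0,"z": 0.0015,"yaw": 0}]}}

```text
time_s: 8.73
position: [315.4, -115.3, 27.3]
orientation: [0.0, 0.511, 0.86, -0.0]
force: [-0.2, -0.3, 0.3]
gripper_width: 85.0
grip_force: 0.0
```

>>> {"method": "play_rows", "body": {"moves": [{"jaw": 1,"x": 0,"y": 0,"z": 0,"yaw": 0},{"jaw": 1,"x": 0,"y": 0,"z": 0,"yaw": 0},{"jaw": 1,"x": 0,"y": 0,"z": -0.01,"yaw": 0},{"jaw": 1,"x": 0,"y": 0,"z": -0.03,"yaw": 0},{"jaw": 1,"x": 0,"y": 0,"z": -0.06,"yaw": 0},{"jaw": 1,"x": 0,"y": 0,"z": -0.09,"yaw": 0},{"jaw": 1,"x": -0.03,"y": 0,"z": -0.09,"yaw": 0},{"jaw": 1,"x": -0.065,"y": 0,"z": -0.09,"yaw": 0},{"jaw": 1,"x": -0.1,"y": 0,"z": -0.09,"yaw": 0},{"jaw": 1,"x": -0.124,"y": 0,"z": -0.09,"yaw": 0}]}}

```text
time_s: 9.57
position: [375.9, -226.7, 117.8]
orientation: [0.001, 0.511, 0.859, -0.0]
force: [0.2, 0.6, -0.0]
gripper_width: 85.7
grip_force: 0.0
```

```bash
python3 - <<'E'
from h import *
o=arm.get_obs();print(o['position'],o['time_s'])
a=np.radians(118.56);X=np.array([np.cos(a),np.sin(a)]);Y=np.array([-X[1],X[0]])
org=np.array([315.4,-115.3])-62*X
for n in('scene','top'):
    S,_=capture(n);g=cv2.GaussianBlur(S,(3,3),0).astype(float);m=g[...,1]-g[...,2]
    if n=='scene':cv2.imwrite('pics/sc2.png',S)
    # sample image on pallet-frame strips at z=31
    for y in(-12,-4,4,12):
        xs=np.arange(-100,101,1.)
        P=np.c_[org+xs[:,None]*X+y*Y,np.full(len(xs),31.)]
        uv=proj(n,P).astype(np.float32)
        v=cv2.remap(m.astype(np.float32),uv[:,0].copy(),uv[:,1].copy(),1).ravel()
        b=cv2.remap(g[...,1].astype(np.float32),uv[:,0].copy(),uv[:,1].copy(),1).ravel()
        print(n,y,'L',[(int(x),int(p),int(q)) for x,p,q in zip(xs[5:40:4],v[5:40:4],b[5:40:4])],'R',[(int(x),int(p),int(q)) for x,p,q in zip(xs[165:196:4],v[165:196:4],b[165:196:4])])
E
```

```text
[ 375.91667975 -226.67551064  117.8025533 ] 9.5667
scene -12 L [(-95, 0, 184), (-91, 0, 187), (-87, 0, 187), (-83, 3, 184), (-79, 6, 179), (-75, 8, 173), (-71, 8, 173), (-67, 8, 175), (-63, 9, 176)] R [(65, 9, 177), (69, 8, 177), (73, 8, 177), (77, 9, 177), (81, 8, 175), (85, 6, 163), (89, 2, 150), (93, 0, 162)]
scene -4 L [(-95, 0, 188), (-91, 0, 190), (-87, 1, 189), (-83, 3, 185), (-79, 6, 181), (-75, 8, 178), (-71, 9, 178), (-67, 8, 178), (-63, 8, 177)] R [(65, 8, 178), (69, 8, 178), (73, 9, 178), (77, 9, 178), (81, 8, 175), (85, 5, 161), (89, 1, 147), (93, 0, 159)]
scene 4 L [(-95, 0, 190), (-91, 0, 191), (-87, 1, 190), (-83, 3, 186), (-79, 6, 182), (-75, 8, 180), (-71, 8, 179), (-67, 8, 178), (-63, 8, 178)] R [(65, 8, 179), (69, 8, 179), (73, 8, 179), (77, 8, 179), (81, 7, 175), (85, 4, 162), (89, 1, 153), (93, 0, 167)]
scene 12 L [(-95, -1, 190), (-91, 0, 190), (-87, 0, 188), (-83, 2, 185), (-79, 5, 182), (-75, 6, 181), (-71, 6, 180), (-67, 6, 180), (-63, 6, 181)] R [(65, 5, 181), (69, 5, 183), (73, 6, 183), (77, 6, 182), (81, 4, 177), (85, 1, 170), (89, 0, 170), (93, 0, 178)]

[... 277 characters left out ...]
, 36), (-87, 5, 36), (-83, 5, 35), (-79, 4, 33), (-75, 4, 28), (-71, 3, 23), (-67, 3, 18), (-63, 3, 16)] R [(65, 5, 98), (69, 5, 98), (73, 4, 97), (77, 5, 97), (81, 5, 95), (85, 3, 92), (89, 0, 100), (93, 0, 107)]
top 4 L [(-95, 5, 36), (-91, 5, 36), (-87, 5, 36), (-83, 5, 36), (-79, 5, 36), (-75, 5, 37), (-71, 5, 38), (-67, 6, 38), (-63, 4, 34)] R [(65, 5, 98), (69, 5, 98), (73, 4, 98), (77, 4, 97), (81, 4, 96), (85, 2, 92), (89, 0, 99), (93, 0, 106)]
top 12 L [(-95, 5, 41), (-91, 5, 38), (-87, 5, 36), (-83, 5, 36), (-79, 5, 37), (-75, 5, 38), (-71, 5, 40), (-67, 5, 42), (-63, 6, 43)] R [(65, 4, 97), (69, 5, 98), (73, 5, 98), (77, 4, 97), (81, 4, 96), (85, 2, 92), (89, 0, 99), (93, 0, 106)]
```

The pallet stands where expected, within about 1 mm on average of both views. Descending on lug one.

In the tool's units: 9 cm / 100 = 0.09, 2.5 cm / 100 = 0.025.

>>> {"method": "play_rows", "body": {"moves": [{"jaw": 1,"x": 0,"y": 0,"z": 0,"yaw": 0},{"jaw": 1,"x": 0,"y": 0,"z": 0.01,"yaw": 0},{"jaw": 1,"x": 0,"y": 0,"z": 0.025,"yaw": 0},{"jaw": 1,"x": 0,"y": 0,"z": 0.04,"yaw": 0},{"jaw": 1,"x": 0,"y": 0,"z": 0.055,"yaw": 0},{"jaw": 1,"x": 0,"y": 0,"z": 0.07,"yaw": 0},{"jaw": 1,"x": 0,"y": 0,"z": 0.082,"yaw": 0},{"jaw": 1,"x": 0,"y": 0,"z": 0.09,"yaw": 0},{"jaw": 1,"x": 0,"y": 0,"z": 0.09,"yaw": 0},{"jaw": 1,"x": 0,"y": 0,"z": 0.09,"yaw": 0}]}}

```text
time_s: 10.5
position: [374.3, -223.6, 27.4]
orientation: [-0.0, 0.511, 0.86, 0.0]
force: [0.3, -0.4, -0.5]
gripper_width: 85.5
grip_force: 0.0
```

>>> {"method": "play_rows", "body": {"moves": [{"jaw": 0.7,"x": 0,"y": 0,"z": 0,"yaw": 0},{"jaw": 0.6,"x": 0,"y": 0,"z": 0,"yaw": 0},{"jaw": 0.5,"x": 0,"y": 0,"z": 0,"yaw": 0},{"jaw": 0.4,"x": 0,"y": 0,"z": 0,"yaw": 0},{"jaw": 0.3,"x": 0,"y": 0,"z": 0,"yaw": 0},{"jaw": 0.2,"x": 0,"y": 0,"z": 0,"yaw": 0},{"jaw": 0.2,"x": 0,"y": 0,"z": 0,"yaw": 0},{"jaw": 0.2,"x": 0,"y": 0,"z": 0,"yaw": 0},{"jaw": 0.2,"x": 0,"y": 0,"z": 0,"yaw": 0},{"jaw": 0.2,"x": 0,"y": 0,"z": 0,"yaw": 0}]}}

```text
time_s: 11.33
position: [374.8, -224.3, 27.6]
orientation: [0.0, 0.511, 0.86, 0.0]
force: [0.2, 0.7, 5.7]
gripper_width: 38.8
grip_force: 61.3
```

In the tool's units: -11 cm / 100 = -0.11, -10.2 cm / 100 = -0.102.

>>> {"method": "play_rows", "body": {"moves": [{"jaw": 0.2,"x": 0,"y": 0,"z": -0.005,"yaw": 0},{"jaw": 0.2,"x": 0,"y": 0,"z": -0.015,"yaw": 0},{"jaw": 0.2,"x": 0,"y": 0,"z": -0.03,"yaw": 0},{"jaw": 0.2,"x": 0,"y": 0,"z": -0.045,"yaw": 0},{"jaw": 0.2,"x": 0,"y": 0,"z": -0.06,"yaw": 0},{"jaw": 0.2,"x": 0,"y": 0,"z": -0.075,"yaw": 0},{"jaw": 0.2,"x": 0,"y": 0,"z": -0.09,"yaw": 0},{"jaw": 0.2,"x": 0,"y": 0,"z": -0.102,"yaw": 0},{"jaw": 0.2,"x": 0,"y": 0,"z": -0.11,"yaw": 0},{"jaw": 0.2,"x": 0,"y": 0,"z": -0.11,"yaw": 0}]}}

```text
time_s: 12.17
position: [375.0, -224.5, 138.9]
orientation: [0.001, 0.511, 0.86, -0.0]
force: [0.1, -0.4, -4.2]
gripper_width: 38.5
grip_force: 60.8
```

In the tool's units: 24.1 cm / 100 = 0.241, 23.4 cm / 100 = 0.234, 0.745 rad / 4 = 0.1863.

>>> {"method": "play_rows", "body": {"moves": [{"jaw": 0.2,"x": 0.008,"y": 0.008,"z": 0,"yaw": 0.005},{"jaw": 0.2,"x": 0.024,"y": 0.023,"z": 0,"yaw": 0.0175},{"jaw": 0.2,"x": 0.05,"y": 0.048,"z": 0,"yaw": 0.0375},{"jaw": 0.2,"x": 0.08,"y": 0.078,"z": 0,"yaw": 0.06},{"jaw": 0.2,"x": 0.11,"y": 0.107,"z": 0,"yaw": 0.0825},{"jaw": 0.2,"x": 0.14,"y": 0.136,"z": 0,"yaw": 0.105},{"jaw": 0.2,"x": 0.17,"y": 0.165,"z": 0,"yaw": 0.1275},{"jaw": 0.2,"x": 0.2,"y": 0.194,"z": 0,"yaw": 0.15},{"jaw": 0.2,"x": 0.225,"y": 0.218,"z": 0,"yaw": 0.17},{"jaw": 0.2,"x": 0.241,"y": 0.234,"z": 0,"yaw": 0.1863}]}}

```text
time_s: 13.0
position: [464.9, 102.7, 136.7]
orientation: [-0.0, 0.79, 0.614, -0.0]
force: [0.3, -0.3, -4.1]
gripper_width: 39.0
grip_force: 61.2
```

>>> {"method": "play_rows", "body": {"moves": [{"jaw": 0.2,"x": 0,"y": 0,"z": 0,"yaw": 0},{"jaw": 0.2,"x": 0,"y": 0,"z": 0,"yaw": 0},{"jaw": 0.2,"x": 0,"y": 0,"z": 0,"yaw": 0},{"jaw": 0.2,"x": 0,"y": 0,"z": 0,"yaw": 0},{"jaw": 0.2,"x": 0,"y": 0,"z": 0,"yaw": 0},{"jaw": 0.2,"x": 0,"y": 0,"z": 0,"yaw": 0},{"jaw": 0.2,"x": 0,"y": 0,"z": 0,"yaw": 0},{"jaw": 0.2,"x": 0,"y": 0,"z": 0,"yaw": 0},{"jaw": 0.2,"x": 0,"y": 0,"z": 0,"yaw": 0},{"jaw": 0.2,"x": 0,"y": 0,"z": 0,"yaw": 0}]}}

```text
time_s: 13.83
position: [465.0, 99.2, 137.3]
orientation: [0.0, 0.789, 0.615, 0.0]
force: [-0.4, 0.5, -4.3]
gripper_width: 38.8
grip_force: 61.2
```

```bash
python3 - <<'E'
from h import *
o=arm.get_obs();p=o['position'];print(p)
u=np.array([.2442,.9697,0]);w=np.array([-.9697,.2442,0])
E=[p+147*u+20*w+[0,0,4],p+147*u-20*w+[0,0,4]]
I=[]
for n in('scene','top'):
    S,_=capture(n);q=proj(n,E);print(n,q.round(2));c=(q.mean(0)).astype(int);x0,y0=c-25;print(x0,y0)
    I.append(cv2.resize(S[y0:y0+50,x0:x0+50],(400,400),interpolation=cv2.INTER_CUBIC))
    for k in q:cv2.circle(I[-1],tuple(int(v) for v in ((k-[x0,y0]+.5)*8)),3,(0,0,255),1)
cv2.imwrite('pics/hold.png',cv2.convertScaleAbs(np.hstack(I),alpha=1.3))
E
```

```text
[465.02806749  99.22861295 137.30168276]
scene [[370.54 237.88]
 [357.41 241.05]]
338 214
top [[177.07 237.55]
 [181.77 221.48]]
154 204
```

View pics/hold.png

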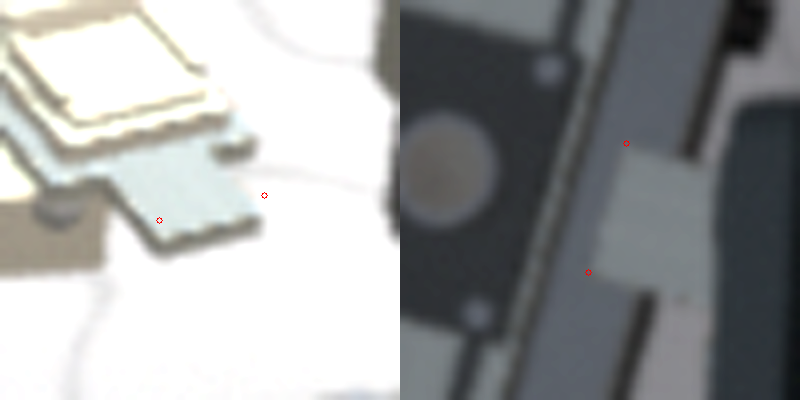

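The lug tip sits about 3 px below the prediction in the scene view, so there is some sag. Triangulating it.

```bash
python3 - <<'E'
from h import *
c=lambda x,y,x0,y0:(x0+(x+.5)/8-.5,y0+(y+.5)/8-.5)
r=tri([c(197,274,154,204),c(228,147,154,204)],[c(261,217,338,214),c(157,243,338,214)]);print(r.round(1))
u=np.array([.2442,.9697,0]);w=np.array([-.9697,.2442,0]);p=np.array([465.03,99.2,137.3])
for q in r:print(((q[:3]-p)@u).round(1),((q[:3]-p)@w).round(1),(q[2]-p[2]).round(1))
E
```

```text
[[481.5 246.  131.6   0.6]
 [520.4 237.6 132.2   0.6]]
146.4 19.9 -5.7
147.8 -19.9 -5.1
```

Sag is about 3.7°, while along and across match within 1 mm. Sliding in at 25 mm above the seat leaves the two leading balls about 10 mm over the cup rim.

In the tool's units: 15.6 cm / 100 = 0.156, 14.4 cm / 100 = 0.144.

>>> {"method": "play_rows", "body": {"moves": [{"jaw": 0.2,"x": 0.006,"y": 0,"z": 0,"yaw": 0},{"jaw": 0.2,"x": 0.018,"y": 0,"z": 0,"yaw": 0},{"jaw": 0.2,"x": 0.036,"y": 0,"z": 0,"yaw": 0},{"jaw": 0.2,"x": 0.056,"y": 0,"z": 0,"yaw": 0},{"jaw": 0.2,"x": 0.076,"y": 0,"z": 0,"yaw": 0},{"jaw": 0.2,"x": 0.096,"y": 0,"z": 0,"yaw": 0},{"jaw": 0.2,"x": 0.114,"y": 0,"z": 0,"yaw": 0},{"jaw": 0.2,"x": 0.13,"y": 0,"z": 0,"yaw": 0},{"jaw": 0.2,"x": 0.144,"y": 0,"z": 0,"yaw": 0},{"jaw": 0.2,"x": 0.156,"y": 0,"z": 0,"yaw": 0}]}}

```text
time_s: 14.77
position: [503.2, 252.4, 137.1]
orientation: [-0.0, 0.789, 0.615, -0.0]
force: [-0.6, 0.5, -4.6]
gripper_width: 38.9
grip_force: 61.2
```

In the tool's units: 2.4 cm / 100 = 0.024, 2.2 cm / 100 = 0.022.

>>> {"method": "play_rows", "body": {"moves": [{"jaw": 0.2,"x": 0.008,"y": 0,"z": 0,"yaw": 0},{"jaw": 0.2,"x": 0.014,"y": 0,"z": 0,"yaw": 0},{"jaw": 0.2,"x": 0.019,"y": 0,"z": 0,"yaw": 0},{"jaw": 0.2,"x": 0.022,"y": 0,"z": 0,"yaw": 0},{"jaw": 0.2,"x": 0.024,"y": 0,"z": 0,"yaw": 0},{"jaw": 0.2,"x": 0.024,"y": 0,"z": 0,"yaw": 0},{"jaw": 0.2,"x": 0.024,"y": 0,"z": 0.002,"yaw": 0},{"jaw": 0.2,"x": 0.024,"y": 0,"z": 0.005,"yaw": 0},{"jaw": 0.2,"x": 0.024,"y": 0,"z": 0.008,"yaw": 0},{"jaw": 0.2,"x": 0.024,"y": 0,"z": 0.008,"yaw": 0}]}}

```text
time_s: 15.6
position: [508.7, 273.5, 128.5]
orientation: [-0.0, 0.789, 0.615, -0.001]
force: [0.1, -0.2, -5.0]
gripper_width: 38.8
grip_force: 61.1
```

>>> {"method": "play_rows", "body": {"moves": [{"jaw": 0.2,"x": 0.0005,"y": 0,"z": 0.0015,"yaw": 0},{"jaw": 0.2,"x": 0.001,"y": 0,"z": 0.003,"yaw": 0},{"jaw": 0.2,"x": 0.001,"y": 0,"z": 0.0045,"yaw": 0},{"jaw": 0.2,"x": 0.001,"y": 0,"z": 0.006,"yaw": 0},{"jaw": 0.2,"x": 0.001,"y": 0,"z": 0.0075,"yaw": 0},{"jaw": 0.2,"x": 0.001,"y": 0,"z": 0.0085,"yaw": 0},{"jaw": 0.2,"x": 0.001,"y": 0,"z": 0.0095,"yaw": 0},{"jaw": 0.2,"x": 0.001,"y": 0,"z": 0.0105,"yaw": 0},{"jaw": 0.2,"x": 0.001,"y": 0,"z": 0.0115,"yaw": 0},{"jaw": 0.2,"x": 0.001,"y": 0,"z": 0.0115,"yaw": 0}]}}

```text
time_s: 16.43
position: [509.2, 274.8, 117.6]
orientation: [-0.0, 0.789, 0.615, -0.0]
force: [0.4, -0.3, -3.9]
gripper_width: 38.6
grip_force: 61.1
```

Contact should begin just below here. Lowering another 4 mm slowly.

In the tool's units: 0.4 cm / 100 = 0.004, 0.35 cm / 100 = 0.0035.

>>> {"method": "play_rows", "body": {"moves": [{"jaw": 0.2,"x": 0,"y": 0,"z": 0.0005,"yaw": 0},{"jaw": 0.2,"x": 0,"y": 0,"z": 0.001,"yaw": 0},{"jaw": 0.2,"x": 0,"y": 0,"z": 0.0015,"yaw": 0},{"jaw": 0.2,"x": 0,"y": 0,"z": 0.002,"yaw": 0},{"jaw": 0.2,"x": 0,"y": 0,"z": 0.0025,"yaw": 0},{"jaw": 0.2,"x": 0,"y": 0,"z": 0.003,"yaw": 0},{"jaw": 0.2,"x": 0,"y": 0,"z": 0.0035,"yaw": 0},{"jaw": 0.2,"x": 0,"y": 0,"z": 0.004,"yaw": 0},{"jaw": 0.2,"x": 0,"y": 0,"z": 0.004,"yaw": 0},{"jaw": 0.2,"x": 0,"y": 0,"z": 0.004,"yaw": 0}]}}

```text
time_s: 17.27
position: [509.3, 274.8, 113.9]
orientation: [0.0, 0.789, 0.615, 0.0]
force: [-0.4, 0.5, -3.5]
gripper_width: 38.7
grip_force: 61.3
```

In the tool's units: 0.2 cm / 100 = 0.002, 0.15 cm / 100 = 0.0015.

>>> {"method": "play_rows", "body": {"moves": [{"jaw": 0.2,"x": 0,"y": 0,"z": 0.0005,"yaw": 0},{"jaw": 0.2,"x": 0,"y": 0,"z": 0.001,"yaw": 0},{"jaw": 0.2,"x": 0,"y": 0,"z": 0.001,"yaw": 0},{"jaw": 0.2,"x": 0,"y": 0,"z": 0.0015,"yaw": 0},{"jaw": 0.2,"x": 0,"y": 0,"z": 0.0015,"yaw": 0},{"jaw": 0.2,"x": 0,"y": 0,"z": 0.002,"yaw": 0},{"jaw": 0.2,"x": 0,"y": 0,"z": 0.002,"yaw": 0},{"jaw": 0.2,"x": 0,"y": 0,"z": 0.002,"yaw": 0},{"jaw": 0.2,"x": 0,"y": 0,"z": 0.002,"yaw": 0},{"jaw": 0.2,"x": 0,"y": 0,"z": 0.002,"yaw": 0}]}}

```text
time_s: 18.1
position: [509.2, 274.7, 112.7]
orientation: [0.0, 0.789, 0.615, -0.0]
force: [-6.1, -6.0, 12.1]
gripper_width: 38.7
grip_force: 62.8
```

```bash
python3 - <<'E'
from h import *
o=arm.get_obs();print(o['position'],o['force'],o['moment'])
f=lambda I,x0,y0,w,h,W,H:cv2.resize(I[y0:y0+h,x0:x0+w],(W,H),interpolation=cv2.INTER_CUBIC)
S,_=capture('scene')
cv2.imwrite('pics/seat.png',cv2.convertScaleAbs(f(S,320,225,100,75,800,600),alpha=1.3))
E
```

```text
[509.23779386 274.69458516 112.67497552] [-6.11487292 -5.96019522 12.07070862] [-0.63399357  1.00402092  0.16673835]
```

View pics/seat.png

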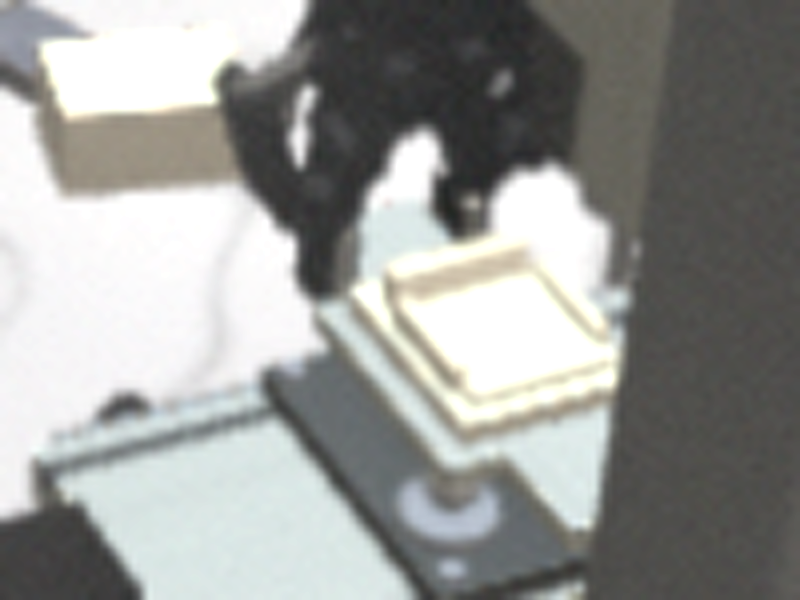

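The flat-side ball is centred on its pad and there is light contact (12 N). The side force says the pallet should go about 1 mm back (-x) and slightly to +y, so I'll ease it that way.

In the tool's units: -0.1 cm / 100 = -0.001, -0.06 cm / 100 = -0.0006.

>>> {"method": "play_rows", "body": {"moves": [{"jaw": 0.2,"x": -0.0002,"y": -0.0002,"z": 0,"yaw": 0},{"jaw": 0.2,"x": -0.0004,"y": -0.0003,"z": 0,"yaw": 0},{"jaw": 0.2,"x": -0.0006,"y": -0.0004,"z": 0,"yaw": 0},{"jaw": 0.2,"x": -0.0008,"y": -0.0005,"z": 0,"yaw": 0},{"jaw": 0.2,"x": -0.001,"y": -0.0006,"z": 0,"yaw": 0},{"jaw": 0.2,"x": -0.001,"y": -0.0006,"z": 0,"yaw": 0},{"jaw": 0.2,"x": -0.001,"y": -0.0006,"z": 0,"yaw": 0},{"jaw": 0.2,"x": -0.001,"y": -0.0006,"z": 0,"yaw": 0},{"jaw": 0.2,"x": -0.001,"y": -0.0006,"z": 0,"yaw": 0},{"jaw": 0.2,"x": -0.001,"y": -0.0006,"z": 0,"yaw": 0}]}}

```text
time_s: 18.98
position: [509.0, 274.6, 112.7]
orientation: [0.0, 0.789, 0.615, 0.001]
force: [-3.4, 1.0, 6.5]
gripper_width: 38.7
grip_force: 62.2
```

In the tool's units: -0.08 cm / 100 = -0.0008, -0.06 cm / 100 = -0.0006.

>>> {"method": "play_rows", "body": {"moves": [{"jaw": 0.2,"x": 0,"y": -0.0003,"z": 0,"yaw": 0},{"jaw": 0.2,"x": 0,"y": -0.0006,"z": 0,"yaw": 0},{"jaw": 0.2,"x": 0,"y": -0.0008,"z": 0.0002,"yaw": 0},{"jaw": 0.2,"x": 0,"y": -0.0008,"z": 0.0004,"yaw": 0},{"jaw": 0.2,"x": 0,"y": -0.0008,"z": 0.0006,"yaw": 0},{"jaw": 0.2,"x": 0,"y": -0.0008,"z": 0.0008,"yaw": 0},{"jaw": 0.2,"x": 0,"y": -0.0008,"z": 0.0008,"yaw": 0},{"jaw": 0.2,"x": 0,"y": -0.0008,"z": 0.0008,"yaw": 0},{"jaw": 0.2,"x": 0,"y": -0.0008,"z": 0.0008,"yaw": 0},{"jaw": 0.2,"x": 0,"y": -0.0008,"z": 0.0008,"yaw": 0}]}}

```text
time_s: 19.82
position: [508.8, 274.5, 112.4]
orientation: [0.0, 0.789, 0.615, 0.002]
force: [-0.5, -3.2, 10.8]
gripper_width: 38.7
grip_force: 62.9
```

Nearly centred. Releasing.

In the tool's units: -0.05 cm / 100 = -0.0005, -0.03 cm / 100 = -0.0003.

>>> {"method": "play_rows", "body": {"moves": [{"jaw": 0.2,"x": -0.0003,"y": 0,"z": 0,"yaw": 0},{"jaw": 0.2,"x": -0.0005,"y": 0,"z": 0,"yaw": 0},{"jaw": 0.2,"x": -0.0005,"y": 0,"z": 0,"yaw": 0},{"jaw": 0.45,"x": -0.0005,"y": 0,"z": 0,"yaw": 0},{"jaw": 0.5,"x": -0.0005,"y": 0,"z": 0,"yaw": 0},{"jaw": 0.55,"x": -0.0005,"y": 0,"z": 0,"yaw": 0},{"jaw": 0.65,"x": -0.0005,"y": 0,"z": 0,"yaw": 0},{"jaw": 0.8,"x": -0.0005,"y": 0,"z": 0,"yaw": 0},{"jaw": 1,"x": -0.0005,"y": 0,"z": 0,"yaw": 0},{"jaw": 1,"x": -0.0005,"y": 0,"z": 0,"yaw": 0}]}}

```text
time_s: 20.65
position: [507.5, 273.7, 110.8]
orientation: [-0.0, 0.789, 0.615, -0.0]
force: [-0.1, 0.5, -0.5]
gripper_width: 85.3
grip_force: 0.0
```

In the tool's units: -13 cm / 100 = -0.13, -10 cm / 100 = -0.1.

>>> {"method": "play_rows", "body": {"moves": [{"jaw": 1,"x": 0,"y": 0,"z": 0,"yaw": 0},{"jaw": 1,"x": 0,"y": 0,"z": 0,"yaw": 0},{"jaw": 1,"x": 0,"y": 0,"z": -0.005,"yaw": 0},{"jaw": 1,"x": 0,"y": 0,"z": -0.015,"yaw": 0},{"jaw": 1,"x": 0,"y": 0,"z": -0.03,"yaw": 0},{"jaw": 1,"x": 0,"y": 0,"z": -0.05,"yaw": 0},{"jaw": 1,"x": -0.02,"y": 0,"z": -0.07,"yaw": 0},{"jaw": 1,"x": -0.05,"y": 0,"z": -0.09,"yaw": 0},{"jaw": 1,"x": -0.09,"y": 0,"z": -0.1,"yaw": 0},{"jaw": 1,"x": -0.13,"y": 0,"z": -0.1,"yaw": 0}]}}

```text
time_s: 21.48
position: [476.2, 147.0, 214.1]
orientation: [0.001, 0.788, 0.615, 0.002]
force: [1.1, -0.5, 0.2]
gripper_width: 84.9
grip_force: 0.0
```

In the tool's units: -20 cm / 100 = -0.2, -16 cm / 100 = -0.16.

>>> {"method": "play_rows", "body": {"moves": [{"jaw": 1,"x": -0.04,"y": 0,"z": 0,"yaw": 0},{"jaw": 1,"x": -0.08,"y": 0,"z": 0,"yaw": 0},{"jaw": 1,"x": -0.12,"y": 0,"z": 0,"yaw": 0},{"jaw": 1,"x": -0.16,"y": 0,"z": 0,"yaw": 0},{"jaw": 1,"x": -0.2,"y": 0,"z": 0,"yaw": 0},{"jaw": 1,"x": -0.2,"y": 0,"z": 0,"yaw": 0},{"jaw": 1,"x": -0.2,"y": 0,"z": 0,"yaw": 0},{"jaw": 1,"x": -0.2,"y": 0,"z": 0,"yaw": 0},{"jaw": 1,"x": -0.2,"y": 0,"z": 0,"yaw": 0},{"jaw": 1,"x": -0.2,"y": 0,"z": 0,"yaw": 0}]}}

```text
time_s: 22.32
position: [427.2, -45.2, 211.2]
orientation: [0.0, 0.788, 0.615, 0.0]
force: [-0.4, -0.1, -0.5]
gripper_width: 85.4
grip_force: 0.0
```

No views remain, so I'll check the seating numerically: sample edge profiles of the outer lug and plate in both views at the seated height, plus the depth.

```bash
cat > chk.py <<'E'
from h import *
a=np.radians(75.85);X=np.array([np.cos(a),np.sin(a),0]);Y=np.array([-X[1],X[0],0]);O=np.array([523.8,334.4,0]);Z=115.7
for n in('top','scene'):
    S,d=capture(n);C=cloud(n,d);g=cv2.GaussianBlur(S,(3,3),0).astype(np.float32)
    L=(C-O)@np.c_[X,Y,[0,0,1]]
    def samp(xs,ys,z):
        P=O+np.outer(xs,X)+np.outer(ys,Y)+[0,0,z];uv=proj(n,P).astype(np.float32)
        return cv2.remap(g,uv[:,0].copy(),uv[:,1].copy(),1)[:,0]
    def edges(p,t,k=2):   # strongest gradients, subpixel by centroid of |grad|
        q=np.abs(np.gradient(cv2.GaussianBlur(p,(1,9),0),axis=0)).sum(1);i=[j for j in range(2,len(q)-2) if q[j]==q[j-2:j+3].max() and q[j]>q.max()*.35]
        return [(round(float(t[j]),1),round(float(q[j]),1)) for j in i]
    t=np.arange(-105,-48,.5);print(n,'lug end (-85):',[edges(samp(t,0*t+y,Z),t) for y in(-10,0,10)])
    t=np.arange(-38,38.1,.5);print(n,'lug sides (+-20):',[edges(samp(0*t+x,t,Z),t) for x in(-75,-60)])
    t=np.arange(-60,60.1,.5);print(n,'plate sides (+-40):',[edges(samp(0*t+x,t,Z),t) for x in(-42,-30,0,30)])
    # depth heights: lug, foam, known slide top (67), base plate (79)
    for nm,x0,x1,y0,y1 in[('lug115.7',-80,-50,-15,15),('slide67',-60,-0,-120,-60),('slide67b',-60,0,60,120),('foam lo',-10,25,-20,20)]:
        m=(L[...,0]>x0)&(L[...,0]<x1)&(L[...,1]>y0)&(L[...,1]<y1)&(d>0)&(L[...,2]<200)
        print(n,nm,m.sum(),np.median(L[...,2][m]).round(1) if m.any() else '')
    m=(L[...,2]>107)&(L[...,2]<122)&(np.abs(L[...,1])<16)&(L[...,0]>-80)&(L[...,0]<-50)
    cv2.imwrite(f'pics/end_{n}.png',S)
E
python3 chk.py
```

```text
top lug end (-85): [[(-103.5, 3.2), (-82.5, 7.4)], [(-103.5, 3.6), (-83.0, 6.7)], [(-103.5, 3.7), (-83.0, 7.0)]]
top lug sides (+-20): [[(-20.5, 6.8), (20.0, 7.0)], [(-34.0, 6.6), (-21.0, 11.7), (20.0, 11.7), (36.0, 6.3)]]
top plate sides (+-40): [[(-46.0, 7.8), (-39.0, 5.4), (40.0, 10.2), (47.5, 11.4)], [(-46.0, 8.2), (-38.5, 8.4), (-34.0, 7.3), (30.5, 6.8), (40.0, 12.6), (48.0, 11.0)], [(-46.0, 8.2), (-38.5, 8.6), (-31.0, 5.3), (30.0, 5.2), (40.5, 12.2), (48.5, 10.9)], [(-46.0, 7.1), (-38.5, 8.3), (-33.0, 5.7), (31.5, 5.0), (39.0, 6.4), (52.0, 4.3)]]
top lug115.7 190 114.0
top slide67 535 66.3
top slide67b 557 66.6
top foam lo 232 130.9
scene lug end (-85): [[(-79.0, 3.4), (-50.5, 2.1)], [(-79.0, 3.3), (-50.5, 5.3)], [(-78.0, 2.3), (-51.5, 5.3)]]
scene lug sides (+-20): [[(-26.0, 10.1), (-19.5, 6.3)], [(-30.0, 15.5), (-21.5, 11.5)]]
scene plate sides (+-40): [[(-33.0, 6.4), (-31.5, 6.4), (-25.0, 10.0), (-16.5, 10.6), (-10.0, 7.2)], [(-49.0, 15.5), (-42.5, 9.2), (-35.0, 9.6), (-28.5, 17.7), (-22.0, 12.0), (-16.0, 7.3), (58.5, 9.5)], [(-44.0, 16.4), (-35.5, 9.7), (-29.0, 10.0), (-24.0, 8.7), (-17.0, 16.7), (29.5, 9.6), (42.0, 11.8), (53.5, 12.4)], [(-43.5, 16.8), (-35.0, 8.7), (-28.5, 15.9), (30.0, 24.2)]]
scene lug115.7 72 113.9
scene slide67 339 64.8
scene slide67b 17 66.8
scene foam lo 134 129.5
```

```bash
cat > c2.py <<'E'
from h import *
a=np.radians(75.85);M=np.array([[np.cos(a),-np.sin(a),0],[np.sin(a),np.cos(a),0],[0,0,1]]);O=np.array([523.8,334.4,0])
for n in('top','scene'):
    d=np.mean([capture(n)[1] for _ in range(6)],0);L=(cloud(n,d)-O)@M;x,y,z=L[...,0],L[...,1],L[...,2]
    m=(np.abs(z-114.5)<3)&(((x<-48)&(x>-80)&(np.abs(y)<16))|((np.abs(x)<42)&(np.abs(np.abs(y)-36)<2.5)))
    A=np.c_[x[m],y[m],np.ones(m.sum())];c=np.linalg.lstsq(A,z[m],rcond=None)[0];print(n,m.sum(),c.round(4))
    for X0,X1 in((-80,-60),(-60,-45),(-42,-15),(-15,15),(15,42)):
        k=m&(x>=X0)&(x<X1);print(X0,k.sum(),z[k].mean().round(2) if k.any() else '')
    s=(np.abs(z-66.5)<4)&(np.abs(x)<50)&(np.abs(y)>60)&(np.abs(y)<120);A=np.c_[x[s],y[s],np.ones(s.sum())];print('slide',np.linalg.lstsq(A,z[s],rcond=None)[0].round(4))
print(arm.get_obs()['time_s'])
E
python3 c2.py
```

```text
top 296 [-6.000000e-04 -3.300000e-03  1.150147e+02]
-80 105 115.11
-60 61 115.05
-42 40 114.98
-15 45 114.66
15 45 115.26
slide [-8.00000e-04  7.00000e-04  6.63382e+01]
scene 119 [1.140000e-02 6.000000e-03 1.144851e+02]
-80 54 113.82
-60 26 113.67
-42 11 113.98
-15 14 113.39
15 14 115.33
slide [1.85000e-02 7.40000e-03 6.64137e+01]
23.0167
```

The plate is level with the slide and 48.7 mm above it, exactly the seated height. Handing in.

```bash
python3 -c "
from workcell import arm
print(arm.hand_in())"
```

```text
the job is handed in; nothing more can be done
None
```

I set the chair pallet down on the bench, changed it to the other lug, loaded it into the mill and let go, then handed the job in at about 23 s; the cameras show it level at its exact seated height, but the hand-in gave no verdict back.

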